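# Hold a belt grinder's tension arm in for a belt change

### The arm

A 6-joint arm with a two-finger parallel gripper is mounted at the origin on the work surface. World frame = base frame: x ahead of the robot, y to its left, z up, the work surface at z = 0. Lengths are in m, angles in rad, forces in N, time in s.
With the tool pointing down it reaches from about 0.3 to 0.775 m from the base axis. Payload 14.6 kg.
Tool frame: the origin (TCP) lies at the very end of the fingers, on their centre line; the grasp point (between the pads) lies 19 mm behind it; z points along the fingers, y is the line along which they close (so a half turn about z gives the same grasp; the last joint's range is limited). The gripper opens to 94 mm and grips with 3 to 60 N. Pads are 16 mm wide; open, the fingers measure 119 mm over their backs; the gripper's body (75 mm by 177 mm) begins 78 mm behind the grasp point.
Start: joints at [1.211, 0.3, 1.521, -0, 1.321, -0.067], TCP at [0.159, 0.527, 0.205] pointing down, gripper open.
Joint ranges: [-3.03, 3.03], [-0.79, 2.21], [0.23, 2.52], [-1.04, 4.18], [0, 3.07], [-2.55, 2.55]. Speed limits (rad/s): [2.22, 2.22, 2.57, 3.14, 3.14, 3.14].

### API

Orientations are given as [roll, pitch, yaw] about the fixed x, y, z axes, in that order (R = Rz(yaw) Ry(pitch) Rx(roll)).
In Python, from station import ctrl, camera, camera_info, finder gives the robot as it stands.
- The arm moves only by the tool carry_out, never from a script. Its argument "motion" is a list of rows, each a list of 2 entries, a list of its own where there are three numbers: the shift along the tool's x, y, z as a fraction of full scale, then the turn about the tool's z as a fraction of full scale. A call has 1 to 12 rows; each row is the pose to reach, as a shift and turn from the pose commanded when the call began, along the tool's axes at that moment, turning the shorter way round; what a row does not reach only later rows make up. Full scale, the value 1, is 200 mm for a shift and 360 degrees for a turn. A row lasts 1/10 s, in which the tool goes at most 50 mm and 8.59 degrees, less where a joint would pass 70% of its speed; a pose out of reach is approached as far as the arm can. A call with a number of a shift or a turn outside -1 to 1 is refused whole. A call with a gripper value outside its range is refused whole. "hand" is the closure, from -1 (fully open) to 1 (shut), set as the call begins (left out, the last holds). The fingers move at their own pace and stop on an object; "force" is the grip in N (left out, the last holds). Time passes only in rows, so rows that repeat a pose let the fingers close. It gives the time, the measured TCP pose, the force, the opening and the grip force at its end, in the units of the state.
- ctrl.get_obs(): the state, without advancing time (a new reading comes with each control period).
- camera(name): name is "side" or "top" or "wrist"; returns (picture, depth): 480x640x3 uint8, blue, green, red; 480x640 float32, m along the optical axis (not along the pixel's ray), 0 where there is no reading.
- camera_info(name): a dict with "camera_matrix" (3x3 intrinsics, pixels), "dist_coeffs" ([k1, k2, p1, p2, k3] as OpenCV has them; the pictures are not rectified), "origin" and "attitude" of the camera in the world. Camera axes: x right, y down, z forward; pixel columns grow to the right and rows downward; lengths in m; the calibration is good to about 2 mm. A picture is of the moment at which its call begins: read the wrist's pose just before it. camera_info takes no time and is no camera call; for the wrist camera it gives the pose at the moment of the call.
- ctrl.hand_in(): hands the job in; it is judged then, once.
Trained networks look in the newest picture that a camera, given by its name, has taken for a name from the list of things; names that differ only in an ending like _2 or _b are one class to them, and where a whole thing is asked for, a point or a joint stands for the part that bears it (a point fixed in the world has none). Each returns a list of dicts, best first, with "conf" (0 to 1); they miss things now and then, are a little off and sometimes report something else, mostly with a low value. They report only what shows in the picture. A call takes as long as a camera call.
- finder.boxes_of(camera, query): "location" ([column, row] in pixels, amid what is visible of it).
- finder.cut_out(camera, query): "mask" (480x640 bool, what is visible of it) and "location" ([column, row] in pixels, amid what is visible of it).
- finder.pinpoint(camera, query): "location" ([column, row] in pixels: a listed point, or the origin of a listed thing).
The state is a dict: "time_s": time; "qpos": joint angles; "joint_vel": joint speeds; "tau": joint torques, N m; "ee_pos": TCP position; "eef_rot": TCP orientation; "force": force on the tool from outside, world axes, zero at the start; "moment": the same for the moment, N m; "grip_width": finger opening in m; "grip_force": force on a finger pad.
Only numpy, scipy, OpenCV 4.12 (cv2) and the standard library are available. Lean on these libraries where they do the work, as an engineer would, in place of code of your own. Each camera call takes 0.05 s, during which the arm holds its last target. There are 200 camera calls.

### The job

The belt grinder on the bench has no belt on it and its tension arm is locked: turn the black lock knob clockwise, seen from above, until it clicks over to its released side. Then push the tension arm by its black handle inwards, away from you, past the click of its ratchet and right up to its stop, and keep holding it pressed in there, not resting on the pawl, so that I can slip a new belt on; you finish still holding it, and you leave the other things on the bench where they are.

Things in the scene. Friction and masses are not known exactly. Their poses are not given: they have to be found in the camera images.
- grinder: Belt grinder lying horizontal, fixed to the bench: steel plate 290 x 400 mm, top 130 mm up, on legs over a motor. Origin on the bench; +x points to its work rest, away from the robot at yaw 0. In its frame, mm: plate x -160..130, y -200..200; wheels on upright axles to 241 high: drive, 90 across, at (-10,-105), platen, 56 across, at (90,+-100); lock knob (-120,-85); arm pivot (-75,-20).
- tension_arm: Sprung tension arm: flat grey bar 25 mm wide, 150 to 170 mm above the bench, coil spring round its pivot, aluminium idler wheel 66 mm across (178 to 241 mm up) 130 mm from the pivot, upright black handle at its end 200 mm from the pivot. Origin on the pivot axis, 130 mm up; own +y runs along the arm to the handle.
- swing (a joint): Swing of the arm, rad: 0 = out at its outer stop (start), growing clockwise from above as the handle is pushed towards the grinder's +x; inner stop 0.40. The handle runs on a 200 mm arc about pivot_top. A spring pushes back, 6 N at the handle at 0, 12 N at 0.40; the ratchet adds 2 N and clicks over at 0.25 to 0.29; let go then, it rests on the pawl at 0.29. Locked: moves up to 0.03.
- handle_grip (a point): Middle of the handle's grip, 230 mm above the bench: upright round black plastic, 22 mm in diameter, 190 to 258 mm above the bench. Pinch it from above or push it with closed fingers; nearest at its height is the idler wheel, 26 mm away along the arm.
- pivot_top (a point): Point on the arm's upright pivot axis, 230 mm above the bench (the height of handle_grip).
- lock_knob: Quarter-turn lock knob with an upright axis: black bar grip 50 mm long, 14 mm wide, 200 to 232 mm above the bench, on a steel stem; below it a steel cam finger 40 mm long stands against the arm's tail while locked. Origin on its axis, 130 mm up; own +x runs along the bar and the cam finger.
- knob_turn (a joint): Turn of the lock knob, rad, growing clockwise from above: about 0 = locked (bar along the grinder's x), stop at 1.2 = released. A sprung ball resists with up to 0.36 N m from 0.2, clicks over at 0.6 and then drives the knob on to about 1.0. The arm is free from about 0.7.
- knob_grip (a point): Middle of the knob's bar grip, on its axis, 218 mm above the bench. Its frame turns with the knob, x along the bar.
- jar: Bystander: glass jar of 72 mm diameter, 100 mm tall. Origin under its middle.
- offcut: Bystander: timber offcut 38 x 240 x 89 mm, standing on its narrow side, long along its y. Origin under its middle.
- wrench: Bystander: steel wrench 190 mm long, lying along its x. Origin under its middle.
- tin: Bystander: closed metal tin of 90 mm diameter, 76 mm tall. Origin under its middle.

How it is judged:
By the outcome, as a careful person would: the job done as asked, in the order asked, and still so for the second after the job is handed in, while the arm keeps its last pose, push and grip.
It also fails if it takes over 54 s, if anything falls off the work surface, if the arm or the gripper's body presses on something with over 40 N, if the wrist force passes 120 N, or if a joint passes its speed limit or range.

## Working session

There is one attempt and no reset: what is moved stays moved. The work goes in short steps, Python scripts to look and compute and a tool call to move; the robot and the scene stay as the last step left them, time stands still between calls to the robot, and variables do not carry over. Pictures are saved under pics/ and viewed, at most 10 in all, crops included, and the job is handed in when it is done.

Besides the shell and the picture viewer there is one more tool, called after "Emit:" by a JSON object that holds its "op" and its "data". carry_out: Moves the arm, as the interface text tells. Its arguments: {"type":"object","properties":{"motion":{"type":"array","items":{"type":"array"}},"hand":{"type":"number"},"force":{"type":"number"}},"required":["motion"]}

```bash
mkdir -p pics; cat > h.py <<'E'
import numpy as np, cv2
from station import ctrl, camera, camera_info, finder
from scipy.spatial.transform import Rotation as Ro
def att(ci):
    a=np.array(ci["attitude"],float)
    if a.shape==(3,3): return a
    if a.size==4: return Ro.from_quat(a).as_matrix()
    return Ro.from_euler('xyz',a).as_matrix()
def ray(ci,px):
    u=cv2.undistortPoints(np.array([[px]],float),np.array(ci["camera_matrix"]),np.array(ci["dist_coeffs"]))[0,0]
    return np.array(ci["origin"]), att(ci)@np.array([u[0],u[1],1])
def atz(ci,px,z):
    o,d=ray(ci,px); return o+d*(z-o[2])/d[2]
def atd(ci,px,dep):
    o,d=ray(ci,px); c,r=map(int,np.round(px)); w=dep[max(r-1,0):r+2,max(c-1,0):c+2]; w=w[w>0]
    return o+d*(np.median(w) if w.size else np.nan)
E
cat > a.py <<'E'
from h import *
o=ctrl.get_obs(); print({k:np.round(v,3) for k,v in o.items()})
ims=[]
for n in ("side","top"):
    p,d=camera(n); ci=camera_info(n); ims.append(p); print(n,ci["origin"],ci["attitude"])
    cv2.imwrite(f"pics/{n}1.png",p)
    for q,z in (("handle_grip",.23),("knob_grip",.218),("pivot_top",.23),("grinder",0),("lock_knob",.13),("tension_arm",.13),("jar",0),("offcut",0),("wrench",0),("tin",0)):
        for r in finder.pinpoint(n,q)[:2]:
            l=r["location"]; print(q,round(r["conf"],2),np.round(l),"atz",np.round(atz(ci,l,z),3),"dep",np.round(atd(ci,l,d),3))
E
python3 a.py
```

```text
{'time_s': np.float64(0.0), 'qpos': array([ 1.211,  0.3  ,  1.522,  0.   ,  1.321, -0.067]), 'joint_vel': array([ 0.001,  0.002, -0.003,  0.   , -0.001, -0.   ]), 'tau': array([ 2.0000e-03, -5.3181e+01, -3.5274e+01,  7.1000e-02,  2.4000e-02,
       -0.0000e+00]), 'ee_pos': array([0.159, 0.526, 0.205]), 'eef_rot': array([-3.14 , -0.   ,  2.849]), 'force': array([0.243, 0.636, 0.008]), 'moment': array([ 0.094,  0.008, -0.016]), 'grip_force': np.float64(0.0), 'grip_width': np.float64(0.094)}
side [ 0.09826739 -0.86701158  1.13536859] [-2.36958058  0.01583034 -0.42243104]
handle_grip 0.86 [316. 184.] atz [0.528 0.135 0.23 ] dep [0.527 0.133 0.232]
knob_grip 0.92 [331. 252.] atz [ 0.459 -0.109  0.218] dep [ 0.455 -0.119  0.23 ]
pivot_top 0.83 [341. 228.] atz [ 0.514 -0.053  0.23 ] dep [0.56  0.037 0.131]
grinder 0.81 [362. 275.] atz [ 0.59  -0.049  0.   ] dep [ 0.532 -0.145  0.133]
lock_knob 0.81 [330. 275.] atz [ 0.456 -0.108  0.13 ] dep [ 0.45  -0.12   0.146]
tension_arm 0.84 [341. 256.] atz [ 0.514 -0.059  0.13 ] dep [ 0.501 -0.084  0.161]
jar 0.57 [256. 183.] atz [0.446 0.486 0.   ] d
[... 851 characters left out ...]
 0.45  -0.102  0.145]
lock_knob 0.34 [170. 249.] atz [0.423 0.454 0.13 ] dep [0.43  0.463 0.096]
tension_arm 0.69 [342. 214.] atz [ 0.519 -0.054  0.13 ] dep [ 0.5   -0.052  0.207]
tension_arm 0.65 [360. 238.] atz [ 0.446 -0.107  0.13 ] dep [ 0.431 -0.102  0.203]
jar 0.93 [169. 249.] atz [0.45  0.494 0.   ] dep [0.43  0.465 0.102]
offcut 0.95 [479. 227.] atz [ 0.499 -0.496  0.   ] dep [ 0.491 -0.486  0.034]
offcut 0.27 [170. 250.] atz [0.445 0.491 0.   ] dep [0.427 0.464 0.094]
wrench 0.67 [437. 295.] atz [ 0.284 -0.347  0.   ] dep [ 0.283 -0.345  0.011]
wrench 0.25 [170. 249.] atz [0.45  0.489 0.   ] dep [0.431 0.463 0.096]
tin 0.87 [186. 180.] atz [0.677 0.448 0.   ] dep [0.654 0.43  0.073]
```

```bash
python3 - <<'E'
import cv2,numpy as np
s=cv2.imread("pics/side1.png")[120:340,230:470]; t=cv2.imread("pics/top1.png")[130:310,220:440]
s=cv2.resize(s,(400,367),interpolation=2); t=cv2.resize(t,(400,327),interpolation=2)
c=np.zeros((367,800,3),np.uint8); c[:,:400]=s; c[:327,400:]=t
cv2.imwrite("pics/c1.png",c)
E
python3 - <<'E'
from h import *
P,D=camera("top"); ci=camera_info("top")
# depth cloud
r,c=np.mgrid[140:310,220:440]; r=r.ravel();c=c.ravel()
u=cv2.undistortPoints(np.c_[c,r].astype(float)[:,None],np.array(ci["camera_matrix"]),np.array(ci["dist_coeffs"]))[:,0]
X=np.array(ci["origin"])+(np.c_[u,np.ones(len(u))]*D[r,c][:,None])@att(ci).T
def ax(m,n):
    Q=X[m]; mu=Q.mean(0); w,v=np.linalg.eigh(np.cov(Q[:,:2].T)); print(n,m.sum(),mu.round(4),"angle",np.degrees(np.arctan2(*(v[::-1,1]*np.sign(v[0,1])))).round(1),np.sqrt(w).round(4))
k=np.hypot(X[:,0]-.45,X[:,1]+.106)<.035
ax(k&(X[:,2]>.215)&(X[:,2]<.25),"knob")
h=np.hypot(X[:,0]-.522,X[:,1]-.14)<.02
ax(h&(X[:,2]>.245),"handle")
ax((abs(X[:,2]-.13)<.004)&(abs(X[:,0]-.58)<.25)&(abs(X[:,1]+.06)<.25),"plate")
E
```

```text
knob 92 [ 0.4468 -0.1118  0.2312] angle -13.4 [0.0041 0.0148]
handle 50 [0.5246 0.1381 0.2558] angle 25.3 [0.0054 0.0058]
plate 5481 [ 0.5577 -0.0516  0.13  ] angle 70.7 [0.0847 0.1293]
```

View pics/c1.png

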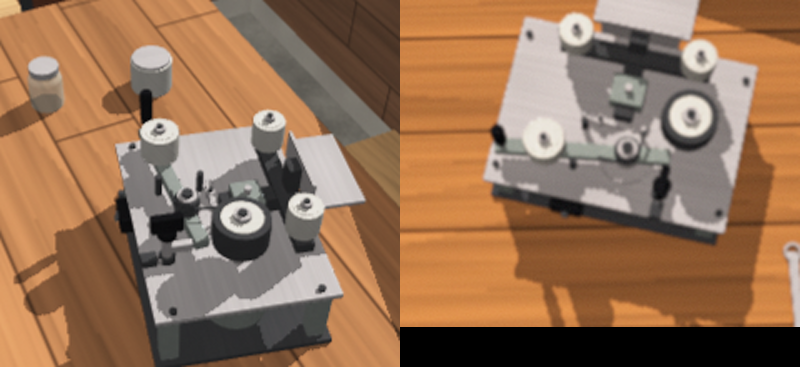

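Emit:
{"op": "carry_out", "data": {"motion": [[[0,0,-0.24],0],[[-0.2,-0.23,-0.475],0],[[-0.39,-0.44,-0.475],0],[[-0.58,-0.66,-0.475],0],[[-0.77,-0.875,-0.475],0],[[-0.77,-0.875,-0.475],0]], "hand": -1}}

```text
time_s: 1.75
ee_pos: [0.256, 0.3126, 0.3007]
eef_rot: [3.141, 0.0, 2.849]
force: [0.3, 0.3, 0.6]
grip_width: 0.0939
grip_force: 0.0
```

Emit:
{"op": "carry_out", "data": {"motion": [[[-0.2,-0.2,0],0],[[-0.39,-0.4,0],0],[[-0.58,-0.6,0],0],[[-0.77,-0.8,0],0],[[-0.77,-0.875,0],0],[[-0.77,-0.875,0],0]]}}

```text
time_s: 2.35
ee_pos: [0.3532, 0.0996, 0.3005]
eef_rot: [-3.141, 0.0, 2.844]
force: [0.1, 0.3, -0.0]
grip_width: 0.0942
grip_force: 0.0
```

Emit:
{"op": "carry_out", "data": {"motion": [[[-0.2,-0.2,0],0],[[-0.35,-0.4,0],0],[[-0.5,-0.6,0],0],[[-0.6,-0.8,0],0],[[-0.6,-0.875,0],0],[[-0.6,-0.875,0],0],[[-0.6,-0.875,0],0]]}}

```text
time_s: 3.05
ee_pos: [0.4171, -0.0987, 0.3005]
eef_rot: [3.141, 0.0, 2.849]
force: [-0.0, 0.3, 0.4]
grip_width: 0.0936
grip_force: 0.0
```

Look with the wrist camera to refine the knob.

```bash
cat > w.py <<'E'
from h import *; import sys
name=sys.argv[1]; q,z=sys.argv[2],float(sys.argv[3]); zt=float(sys.argv[4])
ci=camera_info("wrist"); P,D=camera("wrist"); o=ctrl.get_obs()
for r in finder.pinpoint("wrist",q)[:2]:
    l=r["location"]; print(q,round(r["conf"],2),np.round(l),np.round(atz(ci,l,z),4),np.round(atd(ci,l,D),4))
for r in finder.cut_out("wrist",q)[:1]:
    rr,cc=np.nonzero(r["mask"]); print("mask",r["conf"],len(rr))
    u=cv2.undistortPoints(np.c_[cc,rr].astype(float)[:,None],np.array(ci["camera_matrix"]),np.array(ci["dist_coeffs"]))[:,0]
    d=D[rr,cc]; X=(np.array(ci["origin"])+(np.c_[u,np.ones(len(u))]*d[:,None])@att(ci).T)[d>0]
    X=X[abs(X[:,2]-zt)<.006]
    if len(X)>9:
        (c,s,a)=cv2.minAreaRect((X[:,:2]*1000).astype(np.float32)); print("rect mm",np.round(c,1),np.round(s,1),round(a,1),"n",len(X),X.mean(0).round(4))
cv2.imwrite(f"pics/{name}.png",P); print(np.round(o["ee_pos"],4),np.round(o["eef_rot"],3))
E
python3 w.py w1 knob_grip .218 .232
```

```text
knob_grip 0.55 [320. 294.] [ 0.453  -0.1112  0.218 ] [ 0.4471 -0.1094  0.2315]
mask 0.88 2560
rect mm [ 453.6 -111.7] [14.  49.8] 76.0 n 1396 [ 0.452  -0.1112  0.2309]
[ 0.4172 -0.0984  0.3006] [3.141 0.    2.85 ]
```

View pics/w1.png

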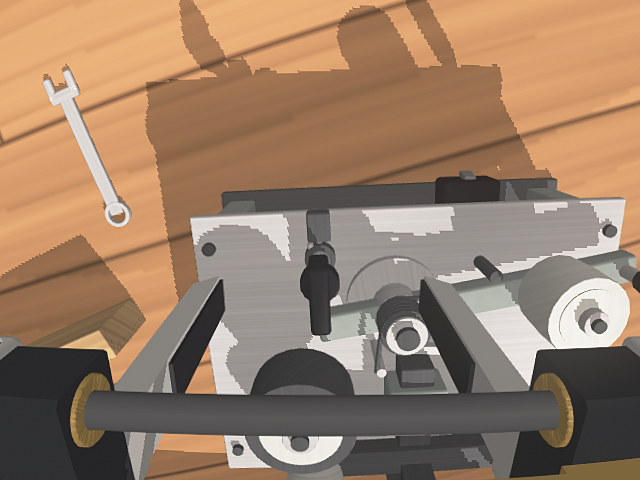

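Emit:
{"op": "carry_out", "data": {"motion": [[[-0.193,-0.011,0],-0.0075],[[-0.193,-0.011,0.0],-0.0075],[[-0.193,-0.011,0.15],-0.0075],[[-0.193,-0.011,0.3],-0.0075],[[-0.193,-0.011,0.4],-0.0075],[[-0.193,-0.011,0.488],-0.0075],[[-0.193,-0.011,0.488],-0.0075]]}}

```text
time_s: 3.9
ee_pos: [0.4524, -0.1117, 0.2012]
eef_rot: [3.141, -0.003, 2.897]
force: [0.5, -0.3, -0.4]
grip_width: 0.094
grip_force: 0.0
```

Emit:
{"op": "carry_out", "data": {"motion": [[[0,0,0],0],[[0,0,0],0],[[0,0,0],0],[[0,0,0],0],[[0,0,0],0],[[0,0,0],0],[[0,0,0],0],[[0,0,0],0]], "hand": 1, "force": 45}}

```text
time_s: 4.7
ee_pos: [0.4533, -0.1129, 0.2029]
eef_rot: [-3.142, -0.0, 2.896]
force: [-0.6, -0.7, 0.2]
grip_width: 0.0336
grip_force: 0.0
```

Emit:
{"op": "carry_out", "data": {"motion": [[[0,0,0],0],[[0,0,0],0],[[0,0,0],0],[[0,0,0],0],[[0,0,0],0],[[0,0,0],0]]}}

```text
time_s: 5.3
ee_pos: [0.4536, -0.1115, 0.2028]
eef_rot: [3.139, 0.0, 2.896]
force: [3.0, 11.2, 1.4]
grip_width: 0.0139
grip_force: 45.0
```

Emit:
{"op": "carry_out", "data": {"motion": [[[0,0,0],0.02],[[0,0,0],0.035],[[0,0,0],0.05],[[0,0,0],0.065],[[0,0,0],0.08],[[0,0,0],0.095],[[0,0,0],0.11],[[0,0,0],0.13],[[0,0,0],0.15],[[0,0,0],0.17],[[0,0,0],0.185],[[0,0,0],0.185]]}}

```text
time_s: 6.5
ee_pos: [0.4532, -0.112, 0.2029]
eef_rot: [-3.141, -0.002, 1.73]
force: [-0.4, 8.3, 1.7]
grip_width: 0.0135
grip_force: 45.0
```

```bash
python3 w.py w2 knob_grip .218 .232
```

```text
knob_grip 0.76 [326. 305.] [ 0.4558 -0.11    0.218 ] [ 0.4546 -0.1034  0.2317]
knob_grip 0.15 [150. 390.] [ 0.3791 -0.1696  0.218 ] [ 0.299  -0.3481  0.0063]
mask 0.58 5091
rect mm [ 453.9 -111.3] [13.8 49.7] 8.5 n 3540 [ 0.4536 -0.1091  0.231 ]
[ 0.4532 -0.112   0.2028] [-3.141e+00 -2.000e-03  1.733e+00]
```

Emit:
{"op": "carry_out", "data": {"motion": [[[0,0,0],0.185],[[0,0,0],0],[[0,0,0],0],[[0,0,0],0],[[0,0,-0.1],0],[[0,0,-0.3],0],[[0,0,-0.535],0],[[0.25,0.15,-0.535],0],[[0.45,0.3,-0.535],0],[[0.65,0.4,-0.535],0],[[0.84,0.5,-0.535],0],[[0.84,0.5,-0.535],0]], "hand": 0.15}}

```text
time_s: 7.85
ee_pos: [0.5254, 0.0733, 0.3092]
eef_rot: [-3.141, -0.001, 1.736]
force: [-0.9, 0.3, 0.7]
grip_width: 0.0402
grip_force: 0.0
```

```bash
python3 w.py w3 handle_grip .23 .257; python3 - <<'E'
from h import *
P,D=camera("top"); ci=camera_info("top")
for q in("knob_grip","handle_grip"):
  for r in finder.pinpoint("top",q)[:1]: print(q,r["conf"],atz(ci,r["location"],.225))
cv2.imwrite("pics/t3.png",cv2.resize(P[150:290,230:430],(600,420)))
E
```

```text
handle_grip 0.92 [348. 143.] [0.5317 0.1404 0.23  ] [0.5297 0.1419 0.2573]
mask 0.67 15357
rect mm [532.5 139.5] [20.9 21. ] 38.7 n 1118 [0.5321 0.1398 0.2561]
[0.525  0.0711 0.3093] [-3.141 -0.     1.735]
knob_grip 0.79 [ 0.45462994 -0.10590109  0.225     ]
handle_grip 0.55 [ 0.52858452 -0.0576152   0.225     ]
```

View pics/w3.png

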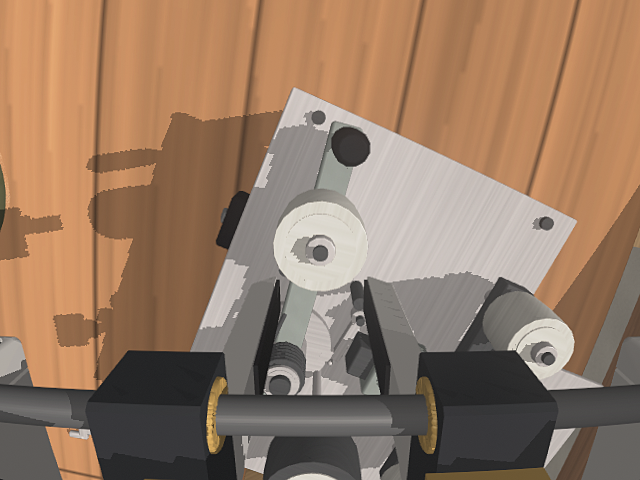

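Emit:
{"op": "carry_out", "data": {"motion": [[[0.17,0.05,0],0.022],[[0.332,0.093,0],0.042],[[0.332,0.093,0],0.042],[[0.332,0.093,0.15],0.042],[[0.332,0.093,0.3],0.042],[[0.332,0.093,0.42],0.042],[[0.332,0.093,0.505],0.042],[[0.332,0.093,0.505],0.042]], "hand": -0.28}}

```text
time_s: 8.95
ee_pos: [0.5316, 0.1363, 0.207]
eef_rot: [-3.138, 0.001, 1.469]
force: [0.2, -0.5, -0.7]
grip_width: 0.0602
grip_force: 0.0
```

Emit:
{"op": "carry_out", "data": {"motion": [[[0,0,0],0],[[0,0,0],0],[[0,0,0],0],[[0,0,0],0],[[0,0,0],0],[[0,0,0],0],[[0,0,0],0],[[0,0,0],0]], "hand": 1, "force": 40}}

```text
time_s: 9.75
ee_pos: [0.5319, 0.1378, 0.2091]
eef_rot: [-3.141, 0.0, 1.47]
force: [-6.2, 1.2, 4.8]
grip_width: 0.0214
grip_force: 40.0
```

```bash
python3 - <<'E'
from h import *
o=ctrl.get_obs(); p=o["ee_pos"]; y=o["eef_rot"][2]; print(p,o["eef_rot"],o["force"],o["grip_width"],o["grip_force"])
pv=np.array([.513,-.0593]); v=p[:2]-pv; print("r,ang",np.hypot(*v),np.degrees(np.arctan2(v[1],v[0])))
v=v/np.hypot(*v)*.2; a0=np.arctan2(v[1],v[0])
X=np.array([np.cos(y),np.sin(y)]); Y=np.array([np.sin(y),-np.cos(y)])
for s in np.arange(.05,.46,.05):
    d=pv+.2*np.array([np.cos(a0-s),np.sin(a0-s)])-p[:2]; print(round(s,2),np.round([d@X/.2,d@Y/.2,s/2/np.pi],3))
E
```

```text
[0.53189645 0.1377831  0.20911651] [-3.14055099e+00  6.42717754e-05  1.46985391e+00] [-6.23557477  1.21704463  4.75500431] 0.02142519950733114 40.00079792866018
r,ang 0.19798692519515046 84.523187952731
0.05 [0.009 0.05  0.008]
0.1 [0.006 0.1   0.016]
0.15 [-0.     0.149  0.024]
0.2 [-0.009  0.199  0.032]
0.25 [-0.02   0.248  0.04 ]
0.3 [-0.033  0.296  0.048]
0.35 [-0.049  0.343  0.056]
0.4 [-0.067  0.39   0.064]
0.45 [-0.087  0.435  0.072]
```

Emit:
{"op": "carry_out", "data": {"motion": [[[0,0.025,0],0.004],[[0,0.05,0],0.008],[[0,0.1,0],0.016],[[-0.005,0.149,0],0.024],[[-0.012,0.199,0],0.032],[[-0.022,0.248,0],0.04],[[-0.033,0.296,0],0.048],[[-0.049,0.343,0],0.056],[[-0.049,0.343,0],0.056]]}}

```text
time_s: 10.65
ee_pos: [0.5989, 0.119, 0.2091]
eef_rot: [-3.139, 0.004, 1.115]
force: [-17.9, -12.0, 9.8]
grip_width: 0.0214
grip_force: 40.0
```

```bash
cat > s.py <<'E'
from h import *
o=ctrl.get_obs(); p=o["ee_pos"]; print(p,o["eef_rot"],o["force"],o["grip_width"])
v=p[:2]-[.513,-.0593]; a=np.arctan2(v[1],v[0]); print("r",np.hypot(*v),"swing",np.radians(84.45)-a,"push",o["force"][:2]@[-np.sin(a),np.cos(a)])
E
python3 s.py
```

```text
[0.59890848 0.11898933 0.20906084] [-3.13927102  0.00418519  1.1146917 ] [-17.93761302 -11.97807558   9.80434484] 0.021415772694349418
r 0.1979074338895093 swing 0.35215561714424326 push 10.960006648105551
```

Emit:
{"op": "carry_out", "data": {"motion": [[[-0.003,0.02,0],0.003],[[-0.006,0.04,0],0.006],[[-0.008,0.05,0],0.008],[[-0.009,0.06,0],0.009],[[-0.009,0.06,0],0.009],[[-0.009,0.06,0],0.009]]}}

```text
time_s: 11.25
ee_pos: [0.607, 0.1148, 0.2091]
eef_rot: [-3.136, 0.003, 1.062]
force: [-27.6, 2.3, 11.0]
grip_width: 0.0213
grip_force: 40.0
```

```bash
python3 s.py
```

```text
[0.60701501 0.11476744 0.20908212] [-3.13556797e+00  3.11046363e-03  1.06242890e+00] [-27.64665344   2.26186869  11.01600437] 0.021313556547831323
r 0.19783400898861392 swing 0.39835016631662445 push 25.400242443117
```

Emit:
{"op": "carry_out", "data": {"motion": [[[0,0.004,0],0],[[0,0.004,0],0],[[0,0.004,0],0],[[0,0.004,0],0],[[0,0.004,0],0],[[0,0.004,0],0],[[0,0.004,0],0],[[0,0.004,0],0]]}}

```text
time_s: 12.05
ee_pos: [0.6072, 0.1147, 0.2091]
eef_rot: [-3.134, 0.004, 1.063]
force: [-33.4, 2.2, 11.6]
grip_width: 0.0216
grip_force: 40.0
```

```bash
python3 s.py; python3 - <<'E'
from h import *
c=np.zeros((400,800,3),np.uint8)
for i,n in enumerate(("side","top")):
    P,D=camera(n); c[:,i*400:i*400+400]=cv2.resize(P[120:320,220:420],(400,400),interpolation=2)
cv2.imwrite("pics/f.png",c)
E
```

```text
[0.6071655  0.11470206 0.20906884] [-3.13429753  0.00352388  1.06280696] [-33.35568745   2.22763642  11.56523216] 0.02155228211846797
r 0.19784806739357116 swing 0.39917646024054143 push 30.395671387229605
```

View pics/f.png

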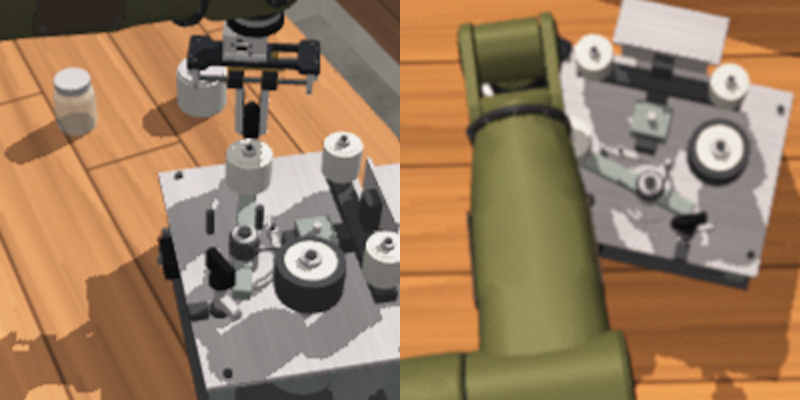

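The picture shows the handle pinched at about (252,120) on the left and the knob turned crosswise at about (218,268). The arm is at its stop: swing is about 0.40 and the push is 30 N, against a spring force of about 12 N. The jar and tin have not moved.

```bash
python3 -c "
from station import ctrl; print(ctrl.hand_in())"
```

```text
the job is handed in; nothing more can be done
None
```

The lock knob is turned clockwise to its released side, and the gripper is holding the tension arm by its handle against the inner stop (swing about 0.40 rad, about 30 N push); I touched nothing else on the bench, and the job is handed in.

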